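# Lay out the stripped gear pump

## Robot

A 6-joint arm with a two-finger parallel gripper is mounted at the origin on the work surface. World frame = base frame: x ahead of the robot, y to its left, z up, the work surface at z = 0. Lengths are in m, angles in rad, forces in N, time in s.
With the tool pointing down it reaches from about 0.25 to 0.8 m from the base axis. Payload 3.9 kg.
Tool frame: the origin (TCP) lies midway between the tips of the shut fingers; the grasp point (between the pads) lies 19 mm behind it; y points along the fingers, x is the direction in which the jaws open and shut, and the axes are right-handed (so a half turn about y gives the same grasp; the last joint's range is limited). The gripper opens to 85 mm and grips with 20 to 120 N. Pads are 22 mm wide; open, the fingers measure 114 mm over their backs; the gripper's body (76 mm by 85 mm) begins 54 mm behind the grasp point. The pads swing forward as they close: fully open they stand 13 mm farther back than shut.
Start: joints at [1.188, 0.26, -0.138, 1.173, 0, 1.571], TCP at [0.196, 0.487, 0.231] pointing down, gripper open.
Joint ranges: [-2.78, 2.78], [-0.83, 1.72], [-1.28, 1.37], [-1.9, 2.12], [-1.57, 1.48], [-3.14, 3.14]. Speed limits (rad/s): [2.57, 2.57, 3.14, 3.14, 3.14, 3.14].

## Interface

Orientations are given as [roll, pitch, yaw] about the fixed x, y, z axes, in that order (R = Rz(yaw) Ry(pitch) Rx(roll)).
In Python, from rig import observe, grab_frame, hand_in gives the robot as it stands. The module is installed in compiled form; this text tells all that it offers.
- The arm moves only by the tool move_arm, never from a script. Its argument "rows" is a list of rows, each an object of numbers: "tx", "ty", "tz": the shift along the tool's x, y, z in mm; "turn": the turn about the tool's y in degrees. A call has 1 to 10 rows; each row is the pose to reach, as a shift and turn from the pose commanded when the call began, along the tool's axes at that moment; what a row does not reach only later rows make up. A row lasts 1/8 s, in which the tool goes at most 62.5 mm and 10.7 degrees, less where a joint would pass 70% of its speed; a pose out of reach is approached as far as the arm can. A call with a gripper value outside its range is refused whole. "claw" is the closure, from -1 (fully open) to 1 (shut), set as the call begins (left out, the last holds). The fingers move at their own pace and stop on an object; "squeeze" is the grip in N (left out, the last holds). Time passes only in rows, so rows that repeat a pose let the fingers close. It gives the time, the measured TCP pose, the force and the opening at its end, in the units of the state.
- observe(): the state, without advancing time (a new reading comes with each control period).
- grab_frame(name): name is "scene" or "top" or "wrist"; returns a dict with "img" (480x640x3 uint8, blue, green, red), "camera_matrix" (3x3 intrinsics, pixels), "rvec" (rotation vector, rad) and "tvec" (3), from world to camera coordinates, as OpenCV has them. Camera axes: x right, y down, z forward; pixel columns grow to the right and rows downward; lengths in m; the calibration is good to about 2 mm. The wrist camera is an equidistant fisheye: a pixel r from the principal point sees the ray r / f radians off the axis. A picture is of the moment at which its call begins. There is no depth.
- hand_in(): hands the job in, once; it reports no verdict.
The state is a dict: "time": time; "joint_pos": joint angles; "dq": joint speeds; "joint_efforts": joint torques, N m; "ee_pos": TCP position; "orientation": TCP orientation; "force": force on the tool from outside, world axes, zero at the start; "torque": the same for the moment, N m; "grip_width": finger opening in m.
Only numpy, scipy, OpenCV 4.12 (cv2) and the standard library are available. Lean on these libraries where they do the work, as an engineer would, in place of code of your own. Each camera call takes 0.05 s, during which the arm holds its last target.

## Task

A stripped-down gear pump is stacked on the bench. Take the stack apart from the top down, one part at a time, and set each part in the middle of its own place: the gear in the round steel dish, the hexagonal cap in the square tray, and when both are there, the cover plate across the two bearers of the wooden rack, then last the pump body in the long tray. Lay the cover plate and the pump body lengthwise, square with their places, never tip any part over, and leave everything flat and at rest.

Things in the scene. Friction and masses are not known exactly. Their poses are not given: they have to be found in the camera images.
- gear_c (a point): Steel spur gear, loose, lying flat on the cover plate at one end of it (either end) at the start. A toothed disc 50 mm across and 24 mm thick with a smaller round hub, 26 mm across, standing 8 mm above it and a dark bore. The point is the centre of the toothed disc, 12 mm above its underside; z is up. About 0.25 kg.
- hexcap_c (a point): Steel hexagonal cap, loose, standing on the cover plate at the other end from the gear at the start. A hexagonal prism 36 mm across flats and 28 mm high, with a low dark round boss (2 mm) on top. The point is its centre, 14 mm above its underside; z is up and its y axis is normal to a pair of flats. About 0.2 kg.
- cover_c (a point): Pump cover plate, loose: a matt grey cast-iron rectangular plate 116 mm long (x) by 62 mm wide (y) by 20 mm thick (z, up) with four black bolt holes at its corners. At the start it lies on the pump body, lengthwise along it, with the gear and the cap on top, about 30 mm either side of its middle. The point is its centre, 10 mm above its underside. About 0.4 kg.
- pump_body_c (a point): Pump body, loose, at the bottom of the stack: an aluminium block 170 mm long (x) by 50 mm wide (y) by 40 mm high (z, up), its two ends sticking out under the cover plate, each with a low round port (dark hole) on top, 6 mm high and 24 mm across, 73 mm from the middle. The point is the centre of the block, 20 mm above its underside. About 0.7 kg.
- dish: Fixed round steel parts dish, 116 mm across at the rim, flat floor about 94 mm across and 4 mm above the bench, sloping rim 13 mm high. Place for the gear. Origin at the centre of its underside, on the bench; z up.
- square_tray: Fixed square white plastic tray, 100 by 100 mm outside, walls 4 mm thick and 14 mm high, floor 4 mm above the bench. Place for the hexagonal cap. Origin at the centre of its underside, on the bench; x and y along its sides, z up.
- rack: Fixed wooden rack: a plywood board 150 mm (x) by 90 mm (y), 8 mm thick, with two bearers, each 18 mm (x) by 90 mm (y), 14 mm high, across it 42 mm either side of the middle. The bearers' tops are 22 mm above the bench. Place for the cover plate, with its length along the rack's x. Origin at the centre of its underside, on the bench; z up.
- long_tray: Fixed long bare aluminium tray, 210 mm (x) by 100 mm (y) outside, walls 4 mm thick and 14 mm high, floor 4 mm above the bench. Place for the pump body, with its length along the tray's x. Origin at the centre of its underside, on the bench; z up.
Things that resemble listed ones, but are neither listed nor needed, are in the scene too. What is shaped like the part that bears gear_c but orange is not meant.

How it is judged:
On the way, in this order (a step that is already met when the one before it is completed fails the run):
1. the gear is in the dish and the hexagonal cap in the square tray (horizontal distance between gear_c and dish below 0.015 m and z of gear_c in the frame of dish between 0.011 and 0.02 m and angle between each of gear_c, hexcap_c's own z axis and vertical below 0.1 rad and horizontal distance between hexcap_c and square_tray below 0.015 m and z of hexcap_c in the frame of square_tray between 0.013 and 0.022 m), for 0.2 s.
2. the cover plate lies on the rack (horizontal distance between cover_c and rack below 0.015 m and z of cover_c in the frame of rack between 0.027 and 0.036 m and angle between cover_c's own z axis and vertical below 0.1 rad and angle between the x axis of cover_c and the x axis of rack, either way round below 0.2 rad), for 0.2 s.
3. the pump body lies in the long tray (horizontal distance between pump_body_c and long_tray below 0.015 m and z of pump_body_c in the frame of long_tray between 0.019 and 0.028 m and angle between pump_body_c's own z axis and vertical below 0.1 rad and angle between the x axis of pump_body_c and the x axis of long_tray, either way round below 0.2 rad), for 0.2 s.
At the end, for the whole second after the job is handed in: Gear in the dish, hexagonal cap in the square tray, cover plate on the rack's bearers and pump body in the long tray, each within 15 mm of the middle of its place, right way up and flat (within 0.1 rad) on its support, cover plate and body within 0.2 rad of the length of their places, all at rest (all of step 1 and all of step 2 and all of step 3 and linear speed of each of gear, hexcap, cover, pump_body below 0.02 m/s); the robot touches nothing.
It fails at once if a part is tipped over (angle between any of gear_c, hexcap_c, cover_c, pump_body_c's own z axis and vertical above 0.7 rad).
It also fails if it takes over 120 s, if anything falls off the work surface, if the arm or the gripper's body presses on something with over 40 N, if the wrist force passes 120 N, or if a joint passes its speed limit or range.

## Working session

There is one attempt and no reset: what is moved stays moved. The work goes in short steps, Python scripts to look and compute and a tool call to move; the robot and the scene stay as the last step left them, time stands still between calls to the robot, and variables do not carry over. Pictures are saved under pics/ and viewed, and the job is handed in when it is done.

Besides the shell and the picture viewer there is one more tool, called after "Call:" as a command line: name --argument value ..., lists and objects as JSON in quotes. move_arm: Moves the arm, as the interface text tells. Its arguments: {"type":"object","properties":{"rows":{"type":"array","items":{"type":"object","properties":{"tx":{"type":"number"},"ty":{"type":"number"},"tz":{"type":"number"},"turn":{"type":"number"}}}},"claw":{"type":"number"},"squeeze":{"type":"number"}},"required":["rows"]}

```bash
mkdir -p pics; ls
python3 - <<'E'
from rig import observe, grab_frame
import cv2
print(observe())
for n in ("scene","top","wrist"):
    f=grab_frame(n); cv2.imwrite(f"pics/{n}0.png",f["img"]); print(n,f["camera_matrix"],f["rvec"],f["tvec"])
E
```

```text
pics
{'time': 0.0, 'joint_pos': array([ 1.18802855e+00,  2.60659225e-01, -1.39394183e-01,  1.17268478e+00,
        5.16221763e-06,  1.57080336e+00]), 'dq': array([ 0.00062346, -0.00104644, -0.0007789 ,  0.00322292, -0.00272497,
        0.00031751]), 'joint_efforts': array([ 1.24089427e-03, -4.05678177e+01,  2.53922045e+01,  1.87699450e-02,
        1.19415722e-04, -1.93255272e-05]), 'ee_pos': array([0.19582367, 0.4863711 , 0.23046839]), 'orientation': array([-1.57079118,  0.00194186,  1.18802151]), 'force': array([ 0.1875868 , -0.60715565,  0.92892442]), 'torque': array([-0.01593847, -0.05480936, -0.03004455]), 'grip_width': 0.08569672592839257}
scene [[544.32681677   0.         321.52690624]
 [  0.         544.32681677 230.28624797]
 [  0.           0.           1.        ]] [ 1.53125004  1.85724538 -0.90551679] [ 0.08966857 -0.26207258  1.63798279]
top [[515.30965386   0.         312.30493819]
 [  0.         515.30965386 226.45433208]
 [  0.           0.           1.        ]] [ 2.14359402 -2.16091607  0.13271565] [0.01476295 0.52516718 0.95147189]
wrist [[371.64829954   0.         319.96565917]
 [  0.         371.64829954 242.14532599]
 [  0.           0.           1.        ]] [-2.39996267 -1.62109463 -0.22803828] [-0.52381199 -0.0371783   0.37864766]
```

View pics/top0.png

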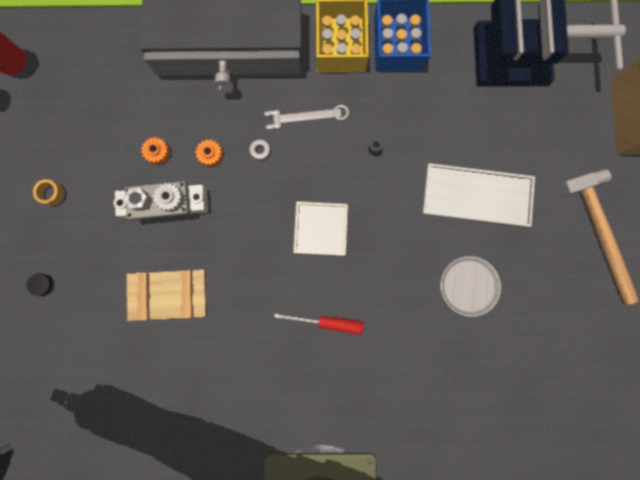

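View pics/scene0.png

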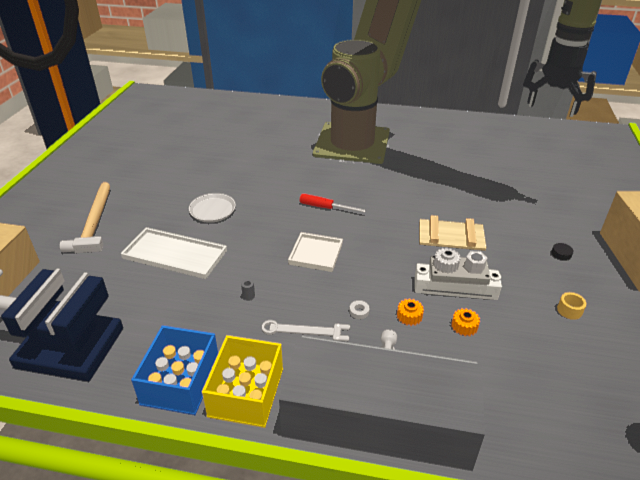

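View pics/wrist0.png

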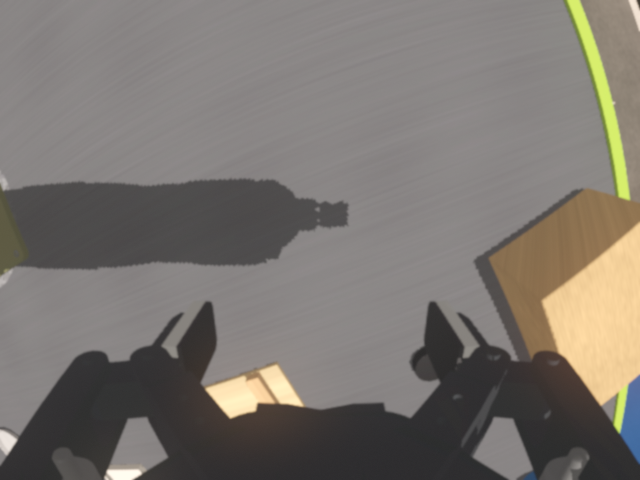

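Candidates: steel gear on the stack at top (167,196), versus orange gears at (154,150) and (208,152), and a washer at (260,149). Hex cap at (136,198), versus the dark cylinder at (376,148). White square tray at (321,229), round dish at (471,286), long tray at (480,195), rack at (166,295). I choose the steel gear on the stack and check it with close crops.

```bash
cat > h.py <<'E'
import cv2,numpy as np
from rig import observe,grab_frame
from scipy.spatial.transform import Rotation as R
def toplane(f,uv,z,fish=False):
    uv=np.atleast_2d(np.array(uv,float)); K=f["camera_matrix"]
    Rm,_=cv2.Rodrigues(np.array(f["rvec"],float)); t=np.array(f["tvec"],float).ravel()
    if fish:
        n=cv2.fisheye.undistortPoints(uv[:,None],K,np.zeros(4))[:,0]
    else: n=cv2.undistortPoints(uv[:,None],K,None)[:,0]
    d=np.c_[n,np.ones(len(n))]@Rm; c=-Rm.T@t
    return c+d*((z-c[2])/d[:,2])[:,None]
def proj(f,X,fish=False):
    X=np.atleast_2d(np.array(X,float)); r=np.array(f["rvec"],float);t=np.array(f["tvec"],float)
    if fish: return cv2.fisheye.projectPoints(X[:,None],r,t,f["camera_matrix"],np.zeros(4))[0][:,0]
    return cv2.projectPoints(X,r,t,f["camera_matrix"],None)[0][:,0]
def crop(img,x0,y0,x1,y1,s,name):
    c=cv2.resize(img[y0:y1,x0:x1],None,fx=s,fy=s,interpolation=cv2.INTER_CUBIC); cv2.imwrite(name,c)
E
python3 - <<'E'
from h import *
t=cv2.imread("pics/top0.png"); s=cv2.imread("pics/scene0.png")
crop(t,100,160,220,250,6,"pics/c1.png")
a=cv2.resize(t[150:335,410:550],None,fx=3.2,fy=3.2,interpolation=2);cv2.imwrite("pics/c2.png",a)
b=np.hstack([cv2.resize(t[255:335,110:220],(440,320),interpolation=2),cv2.resize(t[190:270,280:360],(320,320),interpolation=2)]);cv2.imwrite("pics/c3.png",b)
crop(s,390,210,520,310,6,"pics/c4.png")
E
```

```text
(no output)
```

View pics/c1.png

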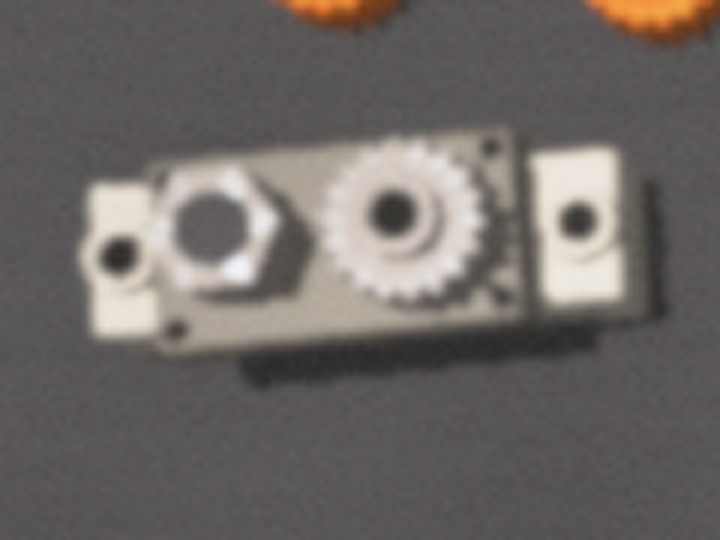

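View pics/c2.png

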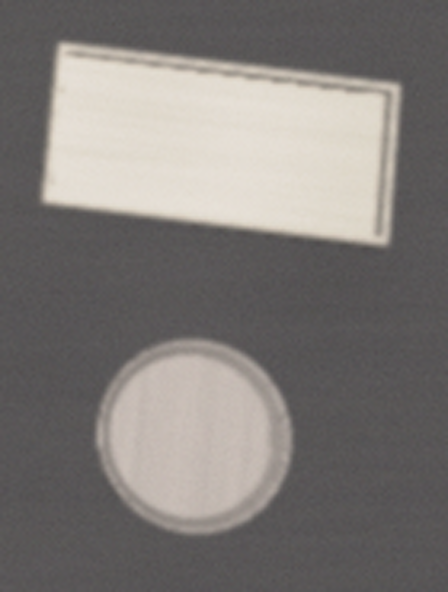

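View pics/c3.png

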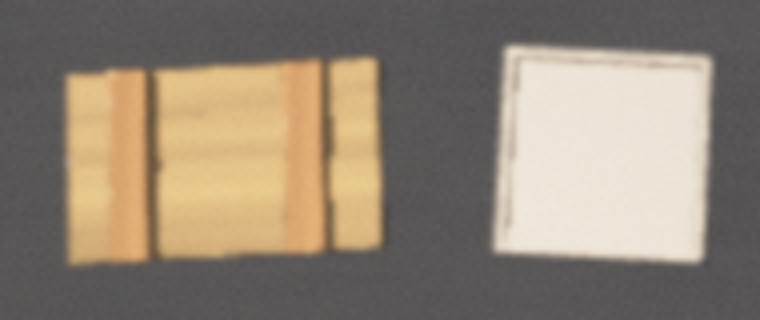

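View pics/c4.png

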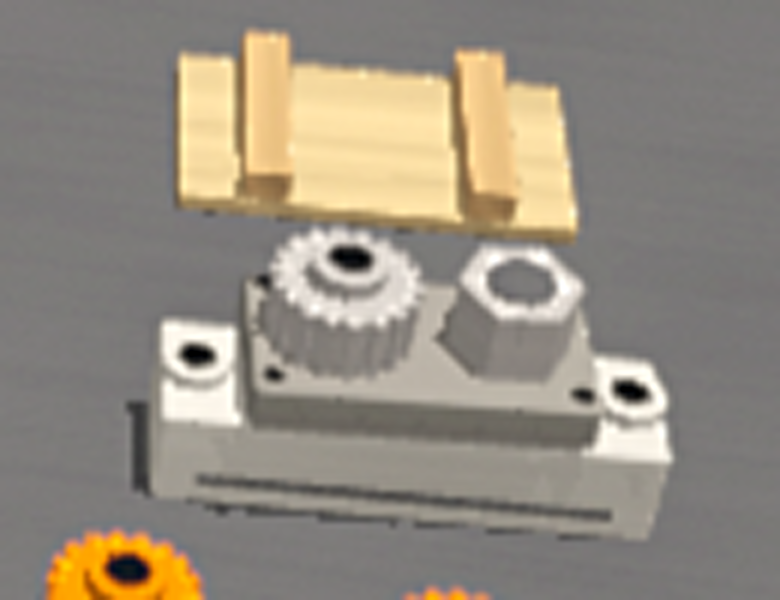

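The crops confirm the steel gear with a hub at crop (393,212), the hex cap at (211,227), and both ports visible. Next I turn the pixels into positions.

Run:
```python
from h import *
f=grab_frame("top")
def P(pts,s,o,z):
    p=(np.array(pts,float)+.5)/s-.5+np.array(o); return toplane(f,p,z)[:,:2]
np.set_printoptions(precision=4,suppress=True)
print("cam",toplane(f,[[312,226]],0), )
print("gear",P([(393,211)],6,(100,160),.092)); print("hex",P([(211,227)],6,(100,160),.090))
hx=P([(182,170),(247,170),(281,225),(250,287),(182,290),(150,230)],6,(100,160),.088);print("hexcorners",hx,hx.mean(0))
pb=P([(120,255),(577,221)],6,(100,160),.046);print("ports",pb,pb.mean(0),np.linalg.norm(pb[0]-pb[1]))
def rect(n,c):
    m=c.mean(0); u=(c[1]+c[2]-c[0]-c[3])/2; v=(c[0]+c[1]-c[2]-c[3])/2
    print(n,m,"L",np.linalg.norm(u),np.linalg.norm(v),"yawU",np.arctan2(u[1],u[0]),"yawV",np.arctan2(v[1],v[0]))
rect("cover",P([(148,163),(510,127),(524,318),(163,352)],6,(100,160),.060))
rect("rack",P([(66,75),(375,58),(382,247),(68,262)],4,(110,255),.008))
rect("sq",P([(65,47),(271,57),(264,260),(54,251)],4,(280,190),.014))
rect("long",P([(58,42),(401,84),(388,245),(42,204)],3.2,(410,150),.014))
print("dish",P([(195,436)],3.2,(410,150),.013))
u=pb[1]-pb[0];print("body yaw",np.arctan2(u[1],u[0]))
# scene checks
g=grab_frame("scene")
def S(pts,z): return toplane(g,(np.array(pts,float)+.5)/6-.5+np.array((390,210)),z)[:,:2]
print("scene gear",S([(352,258)],.092),"hex",S([(521,282)],.090),"ports",S([(197,354),(629,390)],.046))
o=observe();print(R.from_euler('xyz',o["orientation"]).as_matrix())
```

```text
cam [[0.5306 0.0113 0.    ]]
gear [[0.5781 0.2772]]
hex [[0.574  0.3329]]
hexcorners [[0.5921 0.3431]
 [0.5919 0.3233]
 [0.5748 0.3123]
 [0.5558 0.3211]
 [0.5551 0.3417]
 [0.5736 0.3521]] [0.5739 0.3323]
ports [[0.5736 0.3771]
 [0.5833 0.2321]] [0.5784 0.3046] 0.14534591969511826
cover [0.5754 0.3041] L 0.11341914837752735 0.06075096840804285 yawU -1.4813641403586 yawV 0.10620175572567543
rack [0.3982 0.2958] L 0.15070919709438144 0.0902353162189967 yawU -1.5275111233223275 yawV 0.05307164239800837
sq [ 0.5249 -0.0053] L 0.10149686596712663 0.10010459367902481 yawU -1.6252672730355944 yawV -0.05352717497607411
long [ 0.5885 -0.3171] L 0.2114526058404182 0.10153047582723083 yawU -1.7023402050864738 yawV -0.1364989410108349
dish [[ 0.4103 -0.2925]]
body yaw -1.504090607693246
scene gear [[0.5755 0.2785]] hex [[0.5747 0.3342]] ports [[0.5812 0.2327]
 [0.5713 0.3778]]
[[ 0.3735 -0.0003 -0.9276]
 [ 0.9276 -0.0008  0.3735]
 [-0.0009 -1.     -0.    ]]
```

```bash
cat >> h.py <<'E'
def go(x,y,z,yaw):
    o=observe(); M=R.from_euler('xyz',o["orientation"]).as_matrix()
    d=M.T@(np.array([x,y,z])-o["ee_pos"])*1000
    cur=np.arctan2(M[1,0],M[0,0]); a=(cur-yaw+np.pi/2)%np.pi-np.pi/2
    print("t %.2f tx %.1f ty %.1f tz %.1f turn %.1f (yaw now %.3f) grip %.4f F %s j6 %.2f tilt %.3f"%(o["time"],*d,np.degrees(a),cur,o["grip_width"],np.round(o["force"],1),o["joint_pos"][5],np.arccos(-M[2,1])))
E
python3 -c "
from h import *
go(.577,.278,.17,.075)"
```

```text
t 0.25 tx -51.2 ty 61.0 tz -431.4 turn 63.8 (yaw now 1.188) grip 0.0853 F [-0.2  0.3 -0.8] j6 1.57 tilt 0.001
```

Call:
move_arm --rows '[{"tx":-6,"ty":6,"tz":-54,"turn":8},{"tx":-13,"ty":12,"tz":-108,"turn":16},{"tx":-19,"ty":18,"tz":-162,"turn":24},{"tx":-26,"ty":24,"tz":-216,"turn":32},{"tx":-32,"ty":30,"tz":-270,"turn":40},{"tx":-38,"ty":40,"tz":-324,"turn":48},{"tx":-45,"ty":50,"tz":-378,"turn":56},{"tx":-51,"ty":61,"tz":-431,"turn":64},{"tx":-51,"ty":61,"tz":-431,"turn":64},{"tx":-51,"ty":61,"tz":-431,"turn":64}]' --claw -1 --squeeze 40

```text
time: 1.5
ee_pos: [0.5763, 0.2786, 0.1699]
orientation: [-1.571, 0.002, 0.071]
force: [-0.7, -0.0, -0.8]
grip_width: 0.0851
```

```bash
python3 -c "
from h import *
f=grab_frame('wrist');cv2.imwrite('pics/w1.png',f['img'])
go(.577,.278,.062,.075)
print(proj(f,[[.577,.278,.092],[.5745,.3335,.09],[.5724,.3775,.046],[.5822,.2324,.046]],True))"
```

```text
t 1.55 tx 1.1 ty 108.3 tz -1.1 turn -0.2 (yaw now 0.072) grip 0.0856 F [-0.  -0.3  0.7] j6 1.95 tilt 0.001
[[319.83598585 253.28790061]
 [322.26419848 163.0972709 ]
 [323.49662353  97.27113979]
 [322.48295812 290.91874695]]
```

View pics/w1.png

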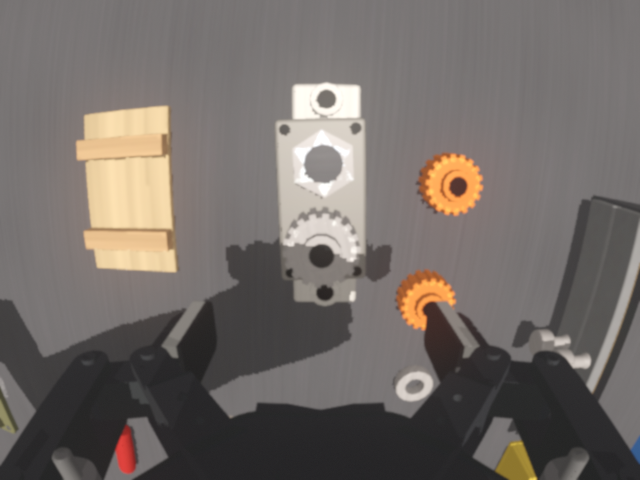

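The wrist view shows the gear bore at (322,257), against a prediction of (320,253), and the cap boss at (323,163). The estimates hold to about 2 mm, so I descend.

Call:
move_arm --rows '[{"tx":1.5,"ty":40,"tz":0},{"tx":1.5,"ty":75,"tz":0},{"tx":1.5,"ty":95,"tz":0},{"tx":1.5,"ty":107,"tz":0},{"tx":1.5,"ty":107,"tz":0}]'

```text
invalid input at $.rows[0]: expected keys tx, ty, tz, turn
```

Call:
move_arm --rows '[{"ty":0},{"ty":0},{"ty":0},{"ty":0},{"ty":0},{"ty":0}]' --claw 1 --squeeze 40

```text
invalid input at $.rows[0]: expected keys tx, ty, tz, turn
```

Call:
move_arm --rows '[{"tx":1.5,"ty":40,"tz":0,"turn":0},{"tx":1.5,"ty":75,"tz":0,"turn":0},{"tx":1.5,"ty":95,"tz":0,"turn":0},{"tx":1.5,"ty":107,"tz":0,"turn":0},{"tx":1.5,"ty":107,"tz":0,"turn":0}]'

```text
time: 2.17
ee_pos: [0.5773, 0.2793, 0.0632]
orientation: [-1.571, 0.001, 0.072]
force: [0.0, -0.4, -0.0]
grip_width: 0.0854
```

Call:
move_arm --rows '[{"tx":0,"ty":0,"tz":-2,"turn":0}]'

```text
time: 2.3
ee_pos: [0.579, 0.2776, 0.0646]
orientation: [-1.57, -0.002, 0.072]
force: [-0.2, 0.0, 0.4]
grip_width: 0.0855
```

Call:
move_arm --rows '[{"tx":0,"ty":0,"tz":0,"turn":0},{"tx":0,"ty":0,"tz":0,"turn":0},{"tx":0,"ty":0,"tz":0,"turn":0},{"tx":0,"ty":0,"tz":0,"turn":0},{"tx":0,"ty":0,"tz":0,"turn":0},{"tx":0,"ty":0,"tz":0,"turn":0}]' --claw 1 --squeeze 40

```text
time: 3.05
ee_pos: [0.5786, 0.2769, 0.0643]
orientation: [-1.57, -0.001, 0.071]
force: [-2.1, 0.2, 5.7]
grip_width: 0.0487
```

Call:
move_arm --rows '[{"tx":0,"ty":-10,"tz":0,"turn":0},{"tx":0,"ty":-40,"tz":0,"turn":0},{"tx":0,"ty":-80,"tz":0,"turn":0},{"tx":0,"ty":-80,"tz":0,"turn":0}]'

```text
time: 3.55
ee_pos: [0.5811, 0.2779, 0.147]
orientation: [-1.568, -0.007, 0.071]
force: [0.4, 0.1, -2.8]
grip_width: 0.0481
```

```bash
python3 -c "
from h import *
f=grab_frame('wrist');cv2.imwrite('pics/w2.png',f['img'])
o=observe();print(o['ee_pos'])
go(.410,-.2925,.13,.071)"
```

```text
[0.57968107 0.27727807 0.14471537]
t 3.60 tx -209.7 ty 13.4 tz -556.3 turn -0.0 (yaw now 0.071) grip 0.0486 F [-0.4  0.5 -3.5] j6 1.95 tilt 0.003
```

View pics/w2.png

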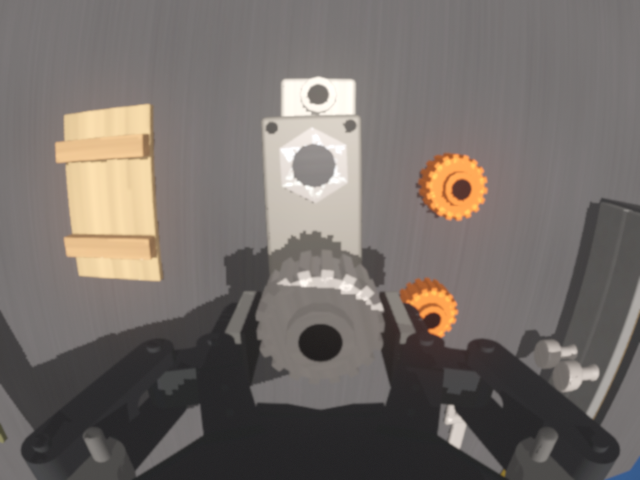

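Gear is held level. I carry it to the dish.

Call:
move_arm --rows '[{"tx":-12,"ty":0,"tz":-32,"turn":0},{"tx":-31,"ty":0,"tz":-82,"turn":0},{"tx":-52,"ty":0,"tz":-138,"turn":0},{"tx":-74,"ty":0,"tz":-196,"turn":0},{"tx":-96,"ty":0,"tz":-254,"turn":0},{"tx":-118,"ty":0,"tz":-312,"turn":0},{"tx":-140,"ty":0,"tz":-370,"turn":0},{"tx":-161,"ty":0,"tz":-428,"turn":0},{"tx":-182,"ty":6,"tz":-484,"turn":0},{"tx":-202,"ty":13,"tz":-536,"turn":0}]'

```text
time: 4.85
ee_pos: [0.4132, -0.2735, 0.1288]
orientation: [-1.569, 0.002, 0.07]
force: [1.3, -0.7, -2.3]
grip_width: 0.0483
```

Call:
move_arm --rows '[{"tx":-8,"ty":0,"tz":-20,"turn":0},{"tx":-8,"ty":0,"tz":-20,"turn":0},{"tx":-8,"ty":0,"tz":-20,"turn":0}]'

```text
time: 5.22
ee_pos: [0.4078, -0.2915, 0.1293]
orientation: [-1.569, 0.002, 0.071]
force: [-0.4, 0.7, -2.9]
grip_width: 0.0485
```

```bash
python3 -c "
from h import *
f=grab_frame('wrist');cv2.imwrite('pics/w3.png',f['img'])
o=observe();print(o['ee_pos'])
go(.410,-.2925,.0095,.071)
a=np.linspace(0,2*np.pi,13);p=np.c_[.410+.058*np.cos(a),-.2925+.058*np.sin(a),0*a+.013]
print(proj(f,p,True).round())"
```

```text
[ 0.40812336 -0.2913623   0.12958198]
t 5.28 tx 1.9 ty 120.1 tz -1.5 turn 0.1 (yaw now 0.072) grip 0.0485 F [ 0.1  1.3 -2.5] j6 0.88 tilt 0.002
[[401. 243.]
 [395. 204.]
 [369. 172.]
 [328. 157.]
 [286. 165.]
 [254. 194.]
 [243. 232.]
 [252. 270.]
 [280. 298.]
 [317. 310.]
 [355. 303.]
 [385. 279.]
 [401. 243.]]
```

View pics/w3.png

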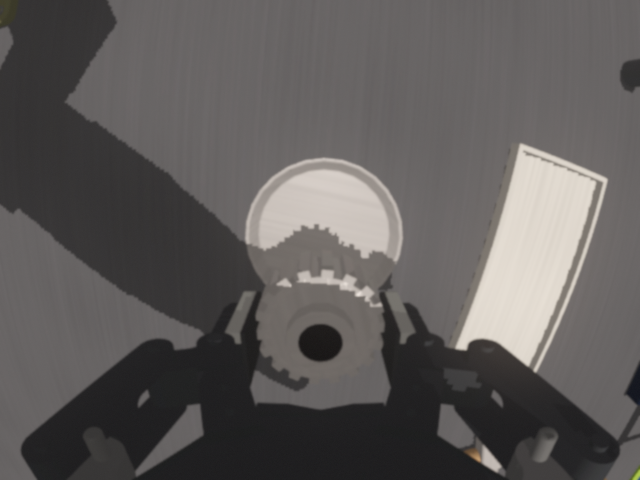

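The dish rim spans columns 247–403 with its top at row 158, against a prediction of 243–401 and 157, which is within 2 mm. I descend.

Call:
move_arm --rows '[{"tx":3,"ty":40,"tz":-1,"turn":0},{"tx":3,"ty":75,"tz":-1,"turn":0},{"tx":3,"ty":100,"tz":-1,"turn":0},{"tx":3,"ty":112,"tz":-1,"turn":0},{"tx":3,"ty":117,"tz":-1,"turn":0},{"tx":3,"ty":119,"tz":-1,"turn":0},{"tx":3,"ty":119,"tz":-1,"turn":0}]'

```text
time: 6.15
ee_pos: [0.4122, -0.2938, 0.012]
orientation: [-1.572, -0.001, 0.071]
force: [-0.3, -0.4, -2.1]
grip_width: 0.0487
```

Call:
move_arm --rows '[{"tx":0,"ty":1,"tz":0,"turn":0},{"tx":0,"ty":2,"tz":0,"turn":0},{"tx":0,"ty":3,"tz":0,"turn":0}]'

```text
time: 6.52
ee_pos: [0.4116, -0.2936, 0.0084]
orientation: [-1.571, -0.0, 0.071]
force: [1.2, -1.2, -3.6]
grip_width: 0.0486
```

Call:
move_arm --rows '[{"tx":0,"ty":1,"tz":0,"turn":0},{"tx":0,"ty":1,"tz":0,"turn":0}]'

```text
time: 6.78
ee_pos: [0.4115, -0.2936, 0.0083]
orientation: [-1.571, -0.0, 0.071]
force: [-2.5, 1.5, 6.5]
grip_width: 0.0487
```

```bash
python3 -c "
from h import *
go(.41,-.2925,.0095,.071)
print(observe()['ee_pos'])"
```

```text
t 6.78 tx -1.5 ty -1.2 tz 1.2 turn -0.0 (yaw now 0.071) grip 0.0487 F [-2.5  1.5  6.5] j6 0.88 tilt 0.001
[ 0.41153342 -0.29359322  0.008276  ]
```

Contact: Fz went from about -3 to +6.5 N at the predicted height. I release by opening partway, inside the dish rim.

Call:
move_arm --rows '[{"tx":0,"ty":0,"tz":0,"turn":0},{"tx":0,"ty":0,"tz":0,"turn":0},{"tx":0,"ty":0,"tz":0,"turn":0}]' --claw -0.45

```text
time: 7.15
ee_pos: [0.4116, -0.2935, 0.0073]
orientation: [-1.571, -0.0, 0.071]
force: [-0.3, -0.1, 0.4]
grip_width: 0.0619
```

Call:
move_arm --rows '[{"tx":0,"ty":-10,"tz":0,"turn":0},{"tx":0,"ty":-40,"tz":0,"turn":0},{"tx":0,"ty":-90,"tz":0,"turn":0},{"tx":0,"ty":-140,"tz":0,"turn":0},{"tx":0,"ty":-140,"tz":0,"turn":0}]'

```text
time: 7.78
ee_pos: [0.4145, -0.2956, 0.1522]
orientation: [-1.577, -0.008, 0.071]
force: [0.4, -0.6, -0.6]
grip_width: 0.062
```

```bash
python3 -c "
from h import *
f=grab_frame('wrist');cv2.imwrite('pics/w4.png',f['img'])
print(proj(f,[.4110,-.2925,.036],True))
go(.574,.333,.17,.075)"
```

```text
[[313.06590938 230.64629195]]
t 7.83 tx 205.2 ty -21.5 tz 614.5 turn -0.2 (yaw now 0.071) grip 0.0620 F [ 0.2 -1.1 -0.2] j6 0.88 tilt 0.005
```

View pics/w4.png

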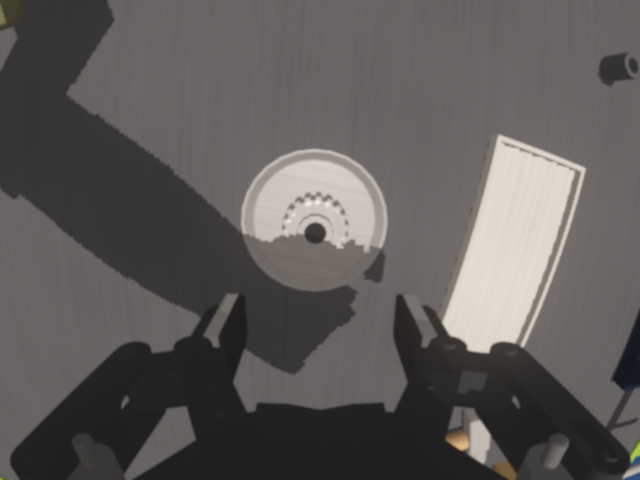

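The gear sits centred in the dish, with its bore at (315,233) and the dish centre at about (314,220–225) allowing for height parallax. Next is the cap.

Call:
move_arm --rows '[{"tx":10,"ty":-20,"tz":30,"turn":0},{"tx":28,"ty":-20,"tz":84,"turn":0},{"tx":47,"ty":-20,"tz":140,"turn":0},{"tx":66,"ty":-20,"tz":198,"turn":0},{"tx":86,"ty":-20,"tz":256,"turn":0},{"tx":105,"ty":-20,"tz":314,"turn":0},{"tx":124,"ty":-20,"tz":372,"turn":0},{"tx":144,"ty":-20,"tz":430,"turn":0},{"tx":163,"ty":-20,"tz":488,"turn":0},{"tx":182,"ty":-20,"tz":545,"turn":1}]' --claw -1

```text
time: 9.07
ee_pos: [0.5536, 0.2646, 0.1655]
orientation: [-1.572, 0.003, 0.053]
force: [1.0, -1.0, 0.8]
grip_width: 0.0853
```

Call:
move_arm --rows '[{"tx":15,"ty":0,"tz":45,"turn":1},{"tx":23,"ty":0,"tz":70,"turn":1},{"tx":23,"ty":0,"tz":70,"turn":1},{"tx":23,"ty":0,"tz":70,"turn":1}]'

```text
time: 9.57
ee_pos: [0.5726, 0.3331, 0.1659]
orientation: [-1.573, 0.003, 0.036]
force: [0.2, -0.3, -0.6]
grip_width: 0.0855
```

```bash
python3 -c "
from h import *
f=grab_frame('wrist');cv2.imwrite('pics/w5.png',f['img'])
print(proj(f,[[.5745,.333,.09],[.5724,.3775,.046],[.5822,.2324,.046]],True))
go(.5745,.333,.064,.045)"
```

```text
[[321.96812167 253.39644857]
 [321.1808782  173.60027524]
 [326.56730641 351.93984216]]
t 9.62 tx 1.9 ty 102.4 tz 0.3 turn -0.6 (yaw now 0.035) grip 0.0851 F [-0.3 -0.3 -0. ] j6 2.06 tilt 0.003
```

View pics/w5.png

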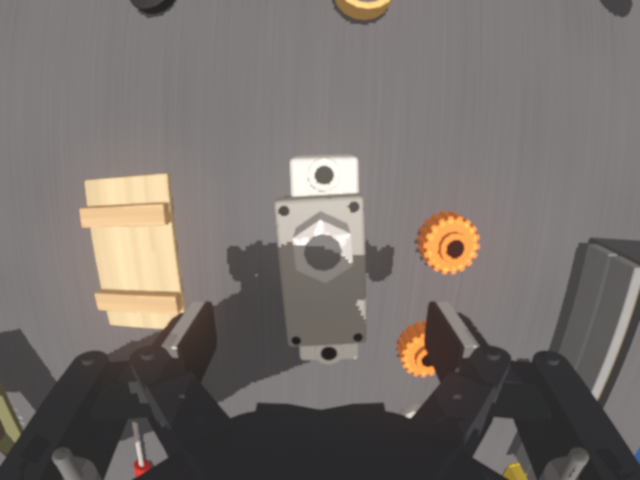

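The cap boss at (323,253) matches the prediction of (322,253), with flats square to the jaws. Descending and gripping.

Call:
move_arm --rows '[{"tx":2,"ty":40,"tz":0,"turn":0},{"tx":2,"ty":75,"tz":0,"turn":0},{"tx":2,"ty":95,"tz":0,"turn":0},{"tx":2,"ty":101,"tz":0,"turn":0},{"tx":2,"ty":101,"tz":0,"turn":0},{"tx":2,"ty":101,"tz":0,"turn":0}]'

```text
time: 10.38
ee_pos: [0.5765, 0.3344, 0.0677]
orientation: [-1.57, -0.002, 0.036]
force: [0.4, 0.2, 0.2]
grip_width: 0.0852
```

Call:
move_arm --rows '[{"tx":0,"ty":0,"tz":0,"turn":0},{"tx":0,"ty":0,"tz":0,"turn":0},{"tx":0,"ty":0,"tz":0,"turn":0},{"tx":0,"ty":0,"tz":0,"turn":0},{"tx":0,"ty":0,"tz":0,"turn":0},{"tx":0,"ty":0,"tz":0,"turn":0},{"tx":0,"ty":0,"tz":0,"turn":0}]' --claw 1 --squeeze 40

```text
time: 11.25
ee_pos: [0.5756, 0.3346, 0.0669]
orientation: [-1.57, -0.0, 0.036]
force: [-1.5, 0.6, 5.1]
grip_width: 0.0357
```

Call:
move_arm --rows '[{"tx":0,"ty":-10,"tz":0,"turn":0},{"tx":0,"ty":-40,"tz":0,"turn":0},{"tx":0,"ty":-75,"tz":0,"turn":0},{"tx":0,"ty":-75,"tz":0,"turn":0}]'

```text
time: 11.75
ee_pos: [0.5778, 0.3354, 0.1443]
orientation: [-1.568, -0.006, 0.036]
force: [-0.2, 0.2, -2.3]
grip_width: 0.0356
```

```bash
python3 -c "
from h import *
go(.525,-.0055,.13,-.05)"
```

```text
t 11.75 tx -65.1 ty 13.0 tz -338.8 turn 4.9 (yaw now 0.036) grip 0.0356 F [-0.2  0.2 -2.3] j6 2.06 tilt 0.006
```

Call:
move_arm --rows '[{"tx":-6,"ty":0,"tz":-30,"turn":0},{"tx":-16,"ty":0,"tz":-80,"turn":1},{"tx":-27,"ty":0,"tz":-138,"turn":2},{"tx":-38,"ty":0,"tz":-196,"turn":3},{"tx":-49,"ty":4,"tz":-250,"turn":4},{"tx":-58,"ty":8,"tz":-298,"turn":5},{"tx":-63,"ty":12,"tz":-330,"turn":5},{"tx":-65,"ty":13,"tz":-339,"turn":5},{"tx":-65,"ty":13,"tz":-339,"turn":5},{"tx":-65,"ty":13,"tz":-339,"turn":5}]'

```text
time: 13.0
ee_pos: [0.5231, -0.0058, 0.1281]
orientation: [-1.57, 0.0, -0.05]
force: [-0.3, -1.0, -2.3]
grip_width: 0.0357
```

```bash
python3 -c "
from h import *
f=grab_frame('wrist');cv2.imwrite('pics/w6.png',f['img'])
o=observe();print(o['ee_pos'])
go(.525,-.0055,.012,-.05)
c,s=np.cos(-.0535),np.sin(-.0535)
p=[[.525+c*a-s*b,-.0053+s*a+c*b,.014] for a,b in((.05,.05),(.05,-.05),(-.05,-.05),(-.05,.05))]
print(proj(f,p,True).round())"
```

```text
[ 0.52316482 -0.00575184  0.12819074]
t 13.05 tx 1.8 ty 116.2 tz 0.3 turn 0.0 (yaw now -0.050) grip 0.0356 F [ 0.3 -0.3 -1.9] j6 1.61 tilt 0.000
[[394. 167.]
 [386. 299.]
 [256. 299.]
 [250. 167.]]
```

View pics/w6.png

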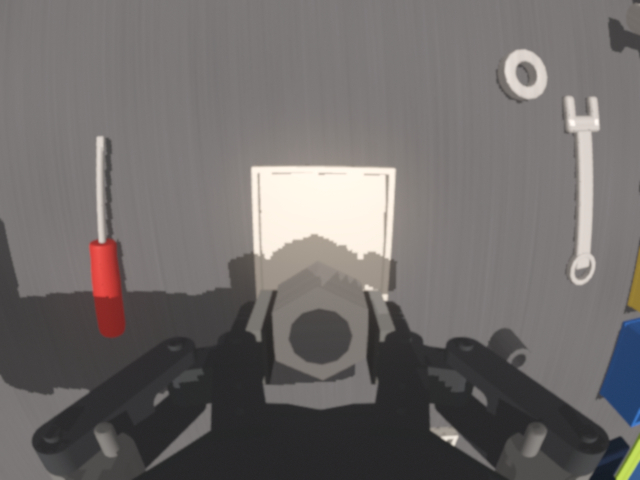

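The tray's far corners at (252,168) and (395,169) match the prediction. Lowering.

Call:
move_arm --rows '[{"tx":2,"ty":40,"tz":0,"turn":0},{"tx":2,"ty":75,"tz":0,"turn":0},{"tx":2,"ty":100,"tz":0,"turn":0},{"tx":2,"ty":110,"tz":0,"turn":0},{"tx":2,"ty":115,"tz":0,"turn":0},{"tx":2,"ty":117,"tz":0,"turn":0},{"tx":2,"ty":118,"tz":0,"turn":0},{"tx":2,"ty":118,"tz":0,"turn":0}]'

```text
time: 14.05
ee_pos: [0.5256, -0.007, 0.011]
orientation: [-1.571, -0.001, -0.051]
force: [0.1, 0.2, -1.6]
grip_width: 0.0353
```

Call:
move_arm --rows '[{"tx":0,"ty":1,"tz":1,"turn":0},{"tx":0,"ty":1,"tz":1,"turn":0}]'

```text
time: 14.3
ee_pos: [0.5256, -0.007, 0.0109]
orientation: [-1.573, -0.002, -0.052]
force: [-1.9, -1.7, 6.5]
grip_width: 0.0356
```

Contact. Releasing with a partial opening.

Call:
move_arm --rows '[{"tx":0,"ty":0,"tz":0,"turn":0},{"tx":0,"ty":0,"tz":0,"turn":0},{"tx":0,"ty":0,"tz":0,"turn":0}]' --claw -0.2

```text
time: 14.68
ee_pos: [0.525, -0.0059, 0.0093]
orientation: [-1.571, -0.0, -0.051]
force: [-0.1, 0.4, -0.2]
grip_width: 0.051
```

Call:
move_arm --rows '[{"tx":0,"ty":-10,"tz":0,"turn":0},{"tx":0,"ty":-40,"tz":0,"turn":0},{"tx":0,"ty":-90,"tz":0,"turn":0},{"tx":0,"ty":-140,"tz":0,"turn":0},{"tx":0,"ty":-140,"tz":0,"turn":0}]'

```text
time: 15.3
ee_pos: [0.5286, -0.0059, 0.1543]
orientation: [-1.57, -0.01, -0.051]
force: [0.8, 0.0, -0.2]
grip_width: 0.0514
```

```bash
python3 -c "
from h import *
f=grab_frame('wrist');cv2.imwrite('pics/w7.png',f['img'])
print(proj(f,[.525,-.0055,.034],True))
go(.576,.305,.17,.075)"
```

```text
[[312.25873434 234.41911602]]
t 15.35 tx 33.4 ty -17.9 tz 313.0 turn -7.2 (yaw now -0.051) grip 0.0514 F [-0.9  0.2 -0.4] j6 1.61 tilt 0.005
```

View pics/w7.png

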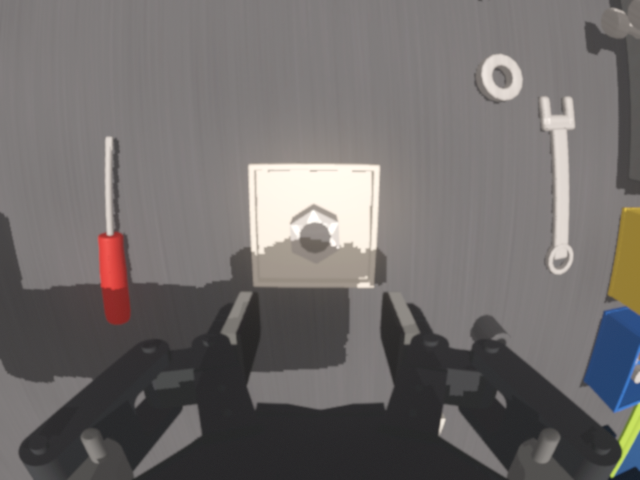

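The cap is centred in the square tray: the boss is at (315,237) with tray walls at columns 249–379 and rows 165–288. Next is the cover plate.

Call:
move_arm --rows '[{"tx":4,"ty":-10,"tz":35,"turn":0},{"tx":10,"ty":-18,"tz":90,"turn":-2},{"tx":16,"ty":-18,"tz":148,"turn":-3},{"tx":22,"ty":-18,"tz":206,"turn":-5},{"tx":28,"ty":-18,"tz":260,"turn":-6},{"tx":32,"ty":-18,"tz":300,"turn":-8},{"tx":33,"ty":-18,"tz":312,"turn":-8},{"tx":33,"ty":-18,"tz":312,"turn":-8},{"tx":33,"ty":-18,"tz":312,"turn":-8}]' --claw -1

```text
time: 16.48
ee_pos: [0.5733, 0.3023, 0.1668]
orientation: [-1.572, 0.002, 0.087]
force: [-0.5, 0.7, -0.5]
grip_width: 0.0851
```

```bash
python3 -c "
from h import *
f=grab_frame('wrist');cv2.imwrite('pics/w8.png',f['img'])
u=np.array([np.cos(.085),np.sin(.085)]);v=np.array([-u[1],u[0]]);c=np.array([.576,.3045])
print(proj(f,[[*(c+a*u*.031+b*v*.058),.06] for a,b in((-1,1),(1,1),(1,-1),(-1,-1))],True))
go(.576,.3045,.034,.085)"
```

```text
[[276.8389026  152.75215464]
 [369.85653235 153.0467629 ]
 [364.05829001 311.29113836]
 [281.3851129  311.17207209]]
t 16.52 tx 2.8 ty 133.1 tz 2.2 turn 0.1 (yaw now 0.087) grip 0.0854 F [-0.2  0.2 -1.1] j6 1.97 tilt 0.001
```

View pics/w8.png

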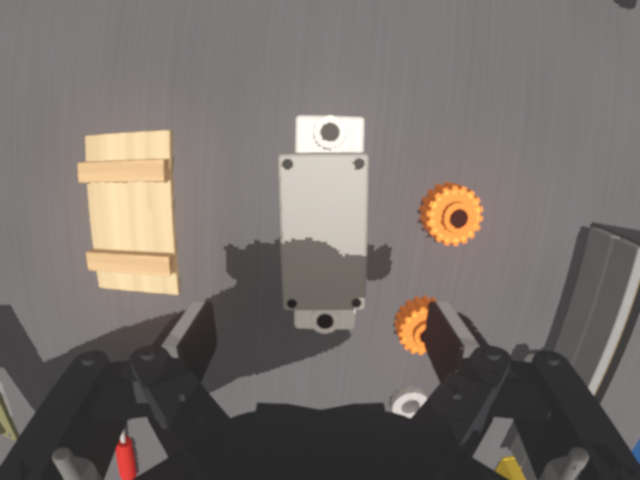

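The cover corners at (279,155), (368,155), (366,312) and (282,311) match the prediction. Descending.

Call:
move_arm --rows '[{"tx":3,"ty":40,"tz":1.5,"turn":0},{"tx":3,"ty":80,"tz":1.5,"turn":0},{"tx":3,"ty":110,"tz":1.5,"turn":0},{"tx":3,"ty":125,"tz":1.5,"turn":0},{"tx":3,"ty":133,"tz":1.5,"turn":0},{"tx":3,"ty":133,"tz":1.5,"turn":0},{"tx":3,"ty":133,"tz":1.5,"turn":0}]'

```text
time: 17.4
ee_pos: [0.5777, 0.3061, 0.0356]
orientation: [-1.57, -0.002, 0.088]
force: [-0.4, 0.5, 0.1]
grip_width: 0.0856
```

Call:
move_arm --rows '[{"tx":0,"ty":0,"tz":0,"turn":0},{"tx":0,"ty":0,"tz":0,"turn":0},{"tx":0,"ty":0,"tz":0,"turn":0},{"tx":0,"ty":0,"tz":0,"turn":0},{"tx":0,"ty":0,"tz":0,"turn":0},{"tx":0,"ty":0,"tz":0,"turn":0}]' --claw 1 --squeeze 60

```text
time: 18.15
ee_pos: [0.5769, 0.3061, 0.0355]
orientation: [-1.57, -0.001, 0.089]
force: [-1.6, -0.1, 5.9]
grip_width: 0.0609
```

Call:
move_arm --rows '[{"tx":0,"ty":-5,"tz":0,"turn":0},{"tx":0,"ty":-15,"tz":0,"turn":0},{"tx":0,"ty":-35,"tz":0,"turn":0},{"tx":0,"ty":-70,"tz":0,"turn":0},{"tx":0,"ty":-90,"tz":0,"turn":0},{"tx":0,"ty":-90,"tz":0,"turn":0},{"tx":0,"ty":-90,"tz":0,"turn":0}]'

```text
time: 19.02
ee_pos: [0.576, 0.3053, 0.1232]
orientation: [-1.572, 0.002, 0.088]
force: [-0.0, -0.9, -4.7]
grip_width: 0.0605
```

```bash
python3 -c "
from h import *
f=grab_frame('wrist');cv2.imwrite('pics/w9.png',f['img'])
go(.398,.296,.12,.048)
f=grab_frame('scene');crop(f['img'],360,150,520,310,4,'pics/s9.png')"
```

```text
t 19.07 tx -177.8 ty 3.2 tz 6.6 turn 2.3 (yaw now 0.088) grip 0.0608 F [-0.5  0.7 -3.8] j6 1.97 tilt 0.003
```

View pics/w9.png

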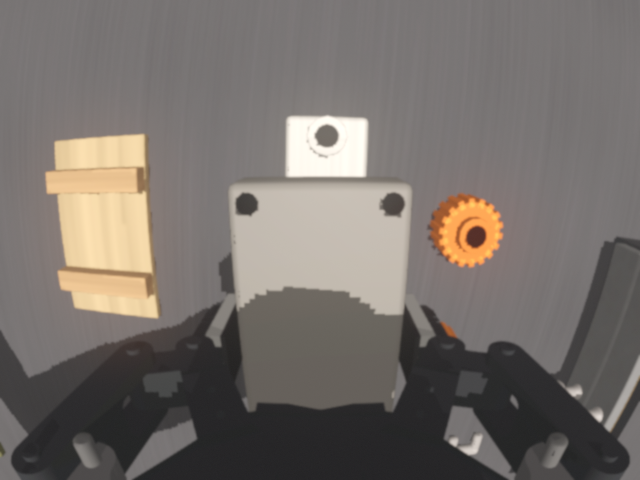

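View pics/s9.png

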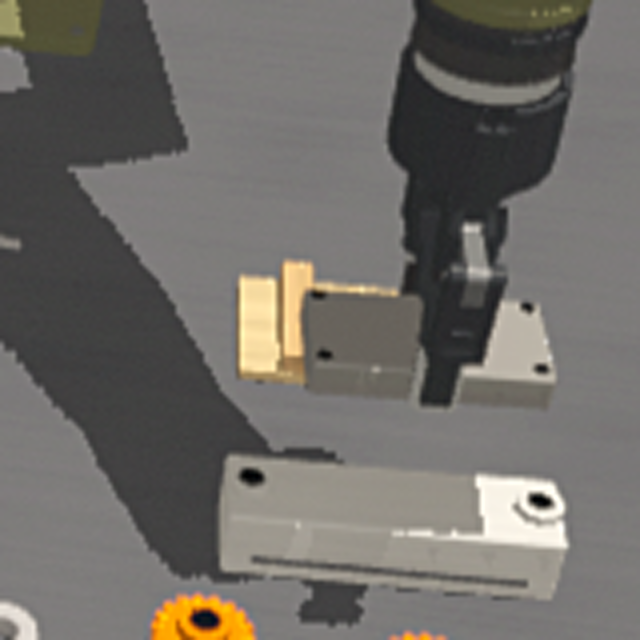

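The cover is lifted level and the body stayed put. I move over the rack.

Call:
move_arm --rows '[{"tx":-20,"ty":0,"tz":1,"turn":0},{"tx":-60,"ty":0,"tz":3,"turn":1},{"tx":-105,"ty":0,"tz":5,"turn":2},{"tx":-145,"ty":3,"tz":7,"turn":2.3},{"tx":-172,"ty":3,"tz":8,"turn":2.3},{"tx":-178,"ty":3,"tz":8,"turn":2.3},{"tx":-178,"ty":3,"tz":8,"turn":2.3},{"tx":-178,"ty":3,"tz":8,"turn":2.3}]'

```text
time: 20.12
ee_pos: [0.4001, 0.2984, 0.1213]
orientation: [-1.57, -0.001, 0.048]
force: [0.1, -0.9, -4.3]
grip_width: 0.0606
```

```bash
python3 -c "
from h import *
f=grab_frame('wrist');cv2.imwrite('pics/w10.png',f['img'])
print(observe()['ee_pos'])
u=np.array([np.cos(.05),np.sin(.05)]);v=np.array([-u[1],u[0]]);c=np.array([.3982,.2958])
print(proj(f,[[*(c+a*u*.045+b*v*.075),.008] for a,b in((-1,1),(1,1),(1,-1),(-1,-1))],True).round())
go(.3985,.297,.0185,.05)"
```

```text
[0.40008047 0.29832709 0.12131539]
[[250. 136.]
 [381. 135.]
 [373. 331.]
 [260. 332.]]
t 20.18 tx -1.8 ty 102.8 tz -1.3 turn -0.1 (yaw now 0.048) grip 0.0608 F [ 0.7  0.2 -3.5] j6 2.16 tilt 0.001
```

View pics/w10.png

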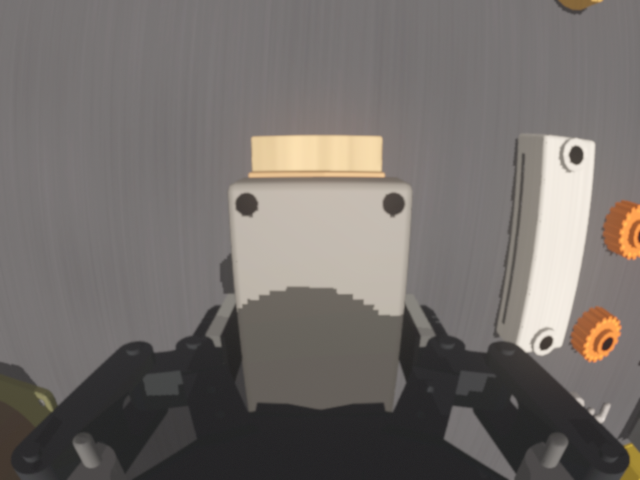

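The rack's far edge at (251,137)–(382,137) matches the prediction. Lowering.

Call:
move_arm --rows '[{"tx":-2,"ty":30,"tz":-1,"turn":0},{"tx":-2,"ty":65,"tz":-1,"turn":0},{"tx":-2,"ty":88,"tz":-1,"turn":0},{"tx":-2,"ty":96,"tz":-1,"turn":0},{"tx":-2,"ty":100,"tz":-1,"turn":0},{"tx":-2,"ty":102,"tz":-1,"turn":0},{"tx":-2,"ty":103,"tz":-1,"turn":0},{"tx":-2,"ty":103,"tz":-1,"turn":0}]'

```text
time: 21.18
ee_pos: [0.3971, 0.2971, 0.0188]
orientation: [-1.57, -0.001, 0.048]
force: [0.4, -0.3, -3.8]
grip_width: 0.061
```

Call:
move_arm --rows '[{"tx":0,"ty":1,"tz":0,"turn":0},{"tx":0,"ty":2,"tz":0,"turn":0},{"tx":0,"ty":2,"tz":0,"turn":0}]'

```text
time: 21.55
ee_pos: [0.397, 0.2971, 0.0175]
orientation: [-1.57, -0.001, 0.048]
force: [-1.6, -1.6, 6.5]
grip_width: 0.0611
```

Contact at the expected height. Releasing and backing up.

Call:
move_arm --rows '[{"tx":0,"ty":0,"tz":0,"turn":0},{"tx":0,"ty":0,"tz":0,"turn":0},{"tx":0,"ty":0,"tz":0,"turn":0}]' --claw -0.8

```text
time: 21.92
ee_pos: [0.3969, 0.297, 0.0164]
orientation: [-1.571, -0.0, 0.048]
force: [-0.1, -0.1, -0.3]
grip_width: 0.0771
```

Call:
move_arm --rows '[{"tx":0,"ty":-10,"tz":0,"turn":0},{"tx":0,"ty":-40,"tz":0,"turn":0},{"tx":0,"ty":-90,"tz":0,"turn":0},{"tx":0,"ty":-140,"tz":0,"turn":0},{"tx":0,"ty":-140,"tz":0,"turn":0}]'

```text
time: 22.55
ee_pos: [0.3996, 0.299, 0.1611]
orientation: [-1.565, -0.008, 0.048]
force: [0.9, -0.7, -0.1]
grip_width: 0.0769
```

```bash
python3 -c "
from h import *
f=grab_frame('wrist');cv2.imwrite('pics/w11.png',f['img'])
u=np.array([np.cos(.05),np.sin(.05)]);v=np.array([-u[1],u[0]]);c=np.array([.3982,.2958])
print(proj(f,[[*(c+a*u*.031+b*v*.058),.042] for a,b in((-1,1),(1,1),(1,-1),(-1,-1))],True).round())
go(.5773,.305,.15,.068)"
```

```text
[[271. 161.]
 [359. 160.]
 [355. 311.]
 [276. 311.]]
t 22.60 tx 179.2 ty 9.5 tz -1.6 turn -1.1 (yaw now 0.048) grip 0.0767 F [-0.4  0.3 -0.9] j6 2.16 tilt 0.005
```

View pics/w11.png

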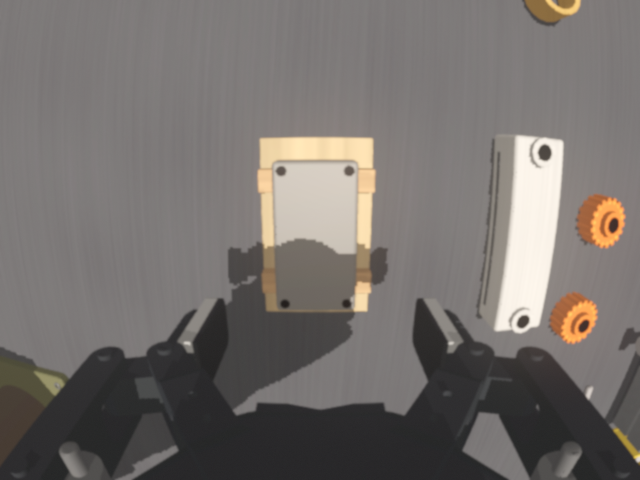

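The cover lies square on both bearers, with its corners at (273,161), (358,160), (356,311) and (276,311), matching the rack-centred prediction within 2 px. Next is the body.

Call:
move_arm --rows '[{"tx":20,"ty":0,"tz":0,"turn":0},{"tx":65,"ty":0,"tz":0,"turn":0},{"tx":115,"ty":0,"tz":-1,"turn":-1},{"tx":155,"ty":0,"tz":-1,"turn":-1},{"tx":176,"ty":0,"tz":-1,"turn":-1},{"tx":180,"ty":0,"tz":-1,"turn":-1},{"tx":180,"ty":0,"tz":-1,"turn":-1},{"tx":180,"ty":0,"tz":-1,"turn":-1}]' --claw -1

```text
time: 23.6
ee_pos: [0.5752, 0.3044, 0.1561]
orientation: [-1.571, 0.001, 0.066]
force: [0.4, -0.1, 0.8]
grip_width: 0.0852
```

```bash
python3 -c "
from h import *
f=grab_frame('wrist');cv2.imwrite('pics/w12.png',f['img'])
print(proj(f,[[.5724,.3775,.046],[.5822,.2324,.046]],True).round(1))
go(.5773,.305,.018,.068)"
```

```text
[[322.  133.1]
 [322.  328.4]]
t 23.65 tx 2.1 ty 138.3 tz 0.4 turn -0.1 (yaw now 0.066) grip 0.0857 F [-0.6 -0.   0.1] j6 1.99 tilt 0.001
```

View pics/w12.png

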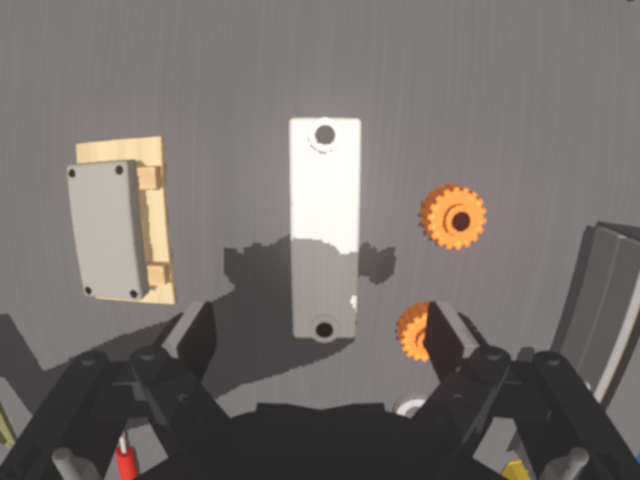

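Ports at (324,135) and (324,330), square to the jaws and about 1.5 mm further out in +x. Descending.

Call:
move_arm --rows '[{"tx":3.5,"ty":40,"tz":-1,"turn":0},{"tx":3.5,"ty":80,"tz":-1,"turn":0},{"tx":3.5,"ty":115,"tz":-1,"turn":0},{"tx":3.5,"ty":135,"tz":-1,"turn":0},{"tx":3.5,"ty":143,"tz":-1,"turn":0},{"tx":3.5,"ty":144,"tz":-1,"turn":0},{"tx":3.5,"ty":144,"tz":-1,"turn":0}]'

```text
time: 24.52
ee_pos: [0.5809, 0.3043, 0.0136]
orientation: [-1.57, -0.002, 0.066]
force: [0.1, 0.6, 0.3]
grip_width: 0.0855
```

Call:
move_arm --rows '[{"tx":0,"ty":0,"tz":0,"turn":0},{"tx":0,"ty":0,"tz":0,"turn":0},{"tx":0,"ty":0,"tz":0,"turn":0},{"tx":0,"ty":0,"tz":0,"turn":0},{"tx":0,"ty":0,"tz":0,"turn":0},{"tx":0,"ty":0,"tz":0,"turn":0}]' --claw 1 --squeeze 80

```text
time: 25.28
ee_pos: [0.58, 0.3041, 0.0134]
orientation: [-1.57, 0.0, 0.066]
force: [-2.1, -1.0, 6.0]
grip_width: 0.0486
```

Call:
move_arm --rows '[{"tx":0,"ty":-5,"tz":0,"turn":0},{"tx":0,"ty":-20,"tz":0,"turn":0},{"tx":0,"ty":-50,"tz":0,"turn":0},{"tx":0,"ty":-85,"tz":0,"turn":0},{"tx":0,"ty":-95,"tz":0,"turn":0},{"tx":0,"ty":-95,"tz":0,"turn":0}]'

```text
time: 26.02
ee_pos: [0.5805, 0.3039, 0.1077]
orientation: [-1.57, -0.001, 0.066]
force: [-0.5, 1.3, -7.1]
grip_width: 0.0488
```

```bash
python3 -c "
from h import *
f=grab_frame('wrist');cv2.imwrite('pics/w13.png',f['img'])
go(.5885,-.317,.11,-.134)"
```

```text
t 26.07 tx -31.9 ty -3.2 tz -619.7 turn 11.4 (yaw now 0.066) grip 0.0487 F [ 0.4 -0.5 -6.4] j6 1.99 tilt 0.001
```

View pics/w13.png

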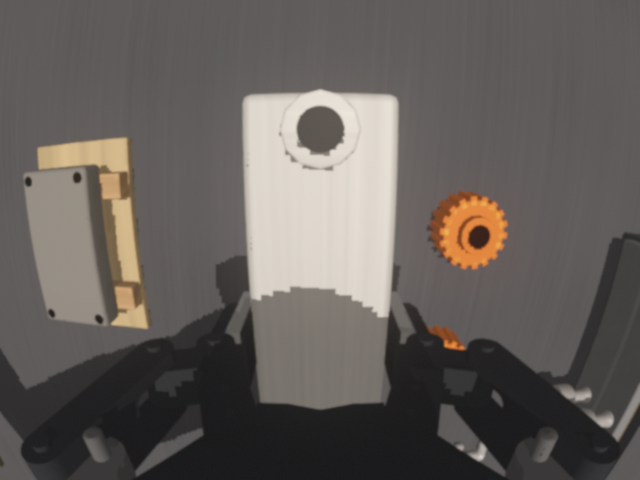

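The body is held level. I carry it to the long tray.

Call:
move_arm --rows '[{"tx":-1,"ty":0,"tz":-15,"turn":0},{"tx":-2,"ty":0,"tz":-45,"turn":1},{"tx":-4,"ty":0,"tz":-85,"turn":2},{"tx":-6,"ty":0,"tz":-130,"turn":3},{"tx":-9,"ty":0,"tz":-175,"turn":4},{"tx":-11,"ty":0,"tz":-220,"turn":5},{"tx":-13,"ty":0,"tz":-265,"turn":6},{"tx":-16,"ty":0,"tz":-310,"turn":7},{"tx":-18,"ty":0,"tz":-355,"turn":8},{"tx":-20,"ty":0,"tz":-400,"turn":8}]'

```text
time: 27.32
ee_pos: [0.5847, -0.0989, 0.106]
orientation: [-1.571, 0.003, -0.075]
force: [1.6, 0.1, -6.7]
grip_width: 0.0485
```

```bash
python3 -c "
from h import *
go(.5885,-.317,.11,-.134);print(observe()['ee_pos'])"
```

```text
t 27.32 tx 20.1 ty -4.0 tz -217.2 turn 3.4 (yaw now -0.075) grip 0.0485 F [ 1.6  0.1 -6.7] j6 1.48 tilt 0.003
[ 0.58466764 -0.09891376  0.10597911]
```

Call:
move_arm --rows '[{"tx":4,"ty":-2,"tz":-45,"turn":1},{"tx":8,"ty":-2,"tz":-90,"turn":2},{"tx":12,"ty":-2,"tz":-135,"turn":3},{"tx":16,"ty":-2,"tz":-175,"turn":3.4},{"tx":19,"ty":-2,"tz":-200,"turn":3.4},{"tx":20,"ty":-2,"tz":-210,"turn":3.4},{"tx":20,"ty":-2,"tz":-212,"turn":3.4},{"tx":20,"ty":-2,"tz":-212,"turn":3.4},{"tx":20,"ty":-2,"tz":-212,"turn":3.4}]'

```text
time: 28.45
ee_pos: [0.5909, -0.3082, 0.1094]
orientation: [-1.57, 0.0, -0.132]
force: [-0.7, 0.8, -7.1]
grip_width: 0.0484
```

```bash
python3 -c "
from h import *
f=grab_frame('wrist');cv2.imwrite('pics/w14.png',f['img'])
print(observe()['ee_pos'])
u=np.array([np.cos(-.134),np.sin(-.134)]);v=np.array([-u[1],u[0]]);c=np.array([.5885,-.3171])
print(proj(f,[[*(c+a*u*.05+b*v*.105),.014] for a,b in((-1,1),(1,1),(1,-1),(-1,-1))],True).round())
go(.5885,-.317,.019,-.134)
f=grab_frame('top');cv2.imwrite('pics/t14.png',f['img'])"
```

```text
[ 0.59093732 -0.30835791  0.10944841]
[[238. 100.]
 [396. 100.]
 [380. 382.]
 [255. 381.]]
t 28.50 tx -1.3 ty 90.4 tz -8.9 turn 0.1 (yaw now -0.132) grip 0.0488 F [-1.  -0.6 -6.2] j6 1.22 tilt 0.000
```

View pics/w14.png

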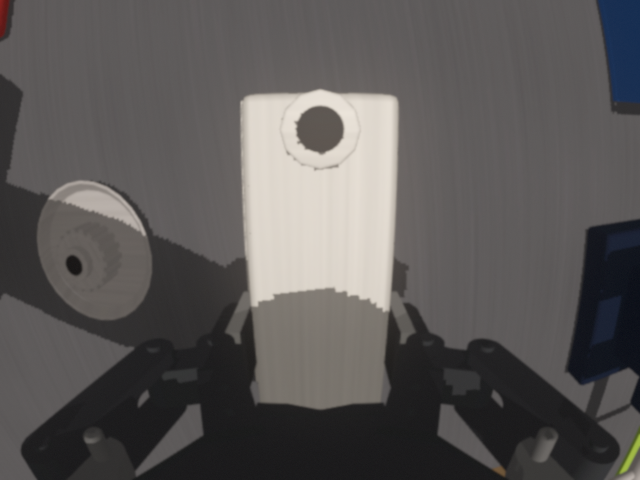

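View pics/t14.png

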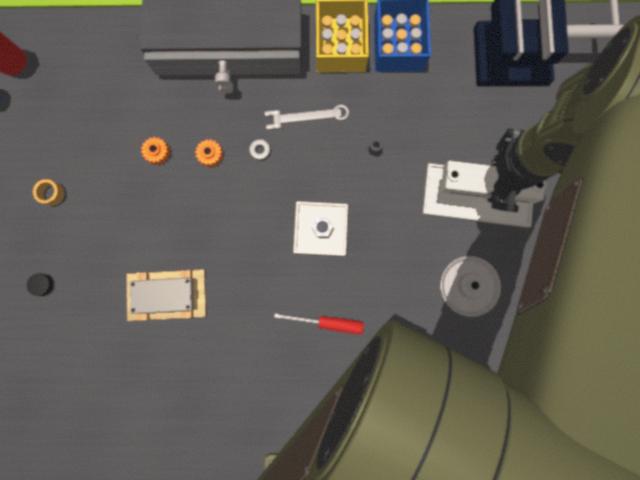

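The body is over the tray and aligned with it. The gear, cap and cover are all still in place. I correct and lower.

Call:
move_arm --rows '[{"tx":-1,"ty":15,"tz":-8,"turn":0},{"tx":-1,"ty":45,"tz":-8.5,"turn":0},{"tx":-1,"ty":70,"tz":-8.5,"turn":0},{"tx":-1,"ty":80,"tz":-8.5,"turn":0},{"tx":-1,"ty":86,"tz":-8.5,"turn":0},{"tx":-1,"ty":88,"tz":-8.5,"turn":0},{"tx":-1,"ty":89,"tz":-8.5,"turn":0},{"tx":-1,"ty":89,"tz":-8.5,"turn":0}]'

```text
time: 29.55
ee_pos: [0.5892, -0.3181, 0.0211]
orientation: [-1.571, -0.001, -0.133]
force: [-0.5, 0.1, -5.6]
grip_width: 0.0486
```

Call:
move_arm --rows '[{"tx":0,"ty":1,"tz":0,"turn":0},{"tx":0,"ty":2,"tz":0,"turn":0},{"tx":0,"ty":3,"tz":0,"turn":0},{"tx":0,"ty":4,"tz":0,"turn":0},{"tx":0,"ty":4,"tz":0,"turn":0}]'

```text
time: 30.18
ee_pos: [0.5887, -0.3179, 0.0174]
orientation: [-1.571, -0.0, -0.133]
force: [-1.9, 2.0, 3.5]
grip_width: 0.0485
```

Contact at the expected height. Releasing.

Call:
move_arm --rows '[{"tx":0,"ty":0,"tz":0,"turn":0},{"tx":0,"ty":0,"tz":0,"turn":0},{"tx":0,"ty":0,"tz":0,"turn":0}]' --claw -0.38

```text
time: 30.55
ee_pos: [0.5891, -0.3181, 0.0164]
orientation: [-1.571, -0.001, -0.133]
force: [-0.6, -0.2, -0.0]
grip_width: 0.0591
```

Call:
move_arm --rows '[{"tx":0,"ty":-10,"tz":0,"turn":0},{"tx":0,"ty":-40,"tz":0,"turn":0},{"tx":0,"ty":-90,"tz":0,"turn":0},{"tx":0,"ty":-150,"tz":0,"turn":0},{"tx":0,"ty":-150,"tz":0,"turn":0}]'

```text
time: 31.18
ee_pos: [0.5924, -0.3199, 0.1737]
orientation: [-1.575, -0.012, -0.133]
force: [0.4, -1.0, -0.6]
grip_width: 0.0588
```

Call:
move_arm --rows '[{"tx":-40,"ty":0,"tz":40,"turn":0},{"tx":-80,"ty":0,"tz":80,"turn":0},{"tx":-120,"ty":0,"tz":120,"turn":0},{"tx":-160,"ty":0,"tz":160,"turn":0},{"tx":-180,"ty":0,"tz":205,"turn":0},{"tx":-180,"ty":0,"tz":250,"turn":0},{"tx":-180,"ty":0,"tz":300,"turn":0},{"tx":-180,"ty":0,"tz":350,"turn":0},{"tx":-180,"ty":0,"tz":350,"turn":0},{"tx":-180,"ty":0,"tz":350,"turn":0}]'

```text
time: 32.42
ee_pos: [0.4562, 0.0527, 0.166]
orientation: [-1.572, 0.001, -0.133]
force: [-0.2, -0.1, -0.1]
grip_width: 0.0589
```

```bash
python3 -c "
from h import *
f=grab_frame('top');cv2.imwrite('pics/t15.png',f['img'])
g=grab_frame('scene');cv2.imwrite('pics/s15.png',g['img'])
go(0.4,0,.2,0)"
```

```text
t 32.52 tx -48.8 ty -33.8 tz -59.0 turn -7.7 (yaw now -0.135) grip 0.0590 F [ 0.3  0.4 -0.7] j6 1.82 tilt 0.001
```

View pics/t15.png

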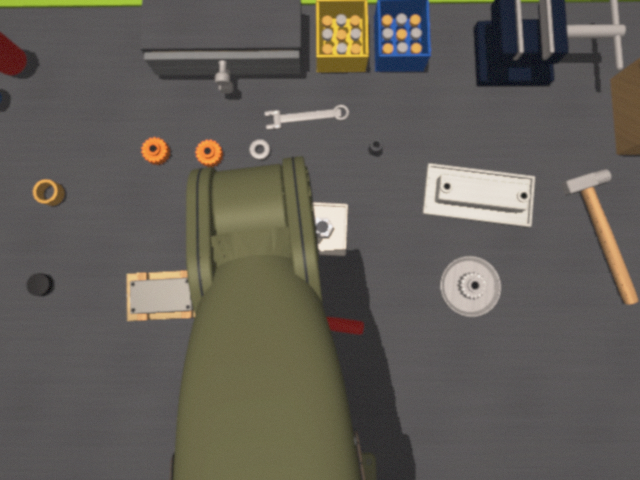

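View pics/s15.png

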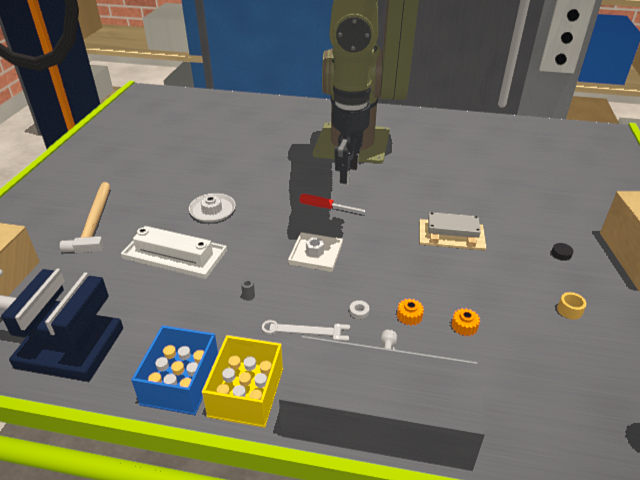

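```bash
python3 -c "
from h import *
a=cv2.imread('pics/t15.png');b=cv2.imread('pics/t14.png')
f=grab_frame('top')
np.set_printoptions(precision=4,suppress=True)
print('gear',toplane(f,[475,285.5],.036)[0,:2],'dish .4103 -.2925')
p=toplane(f,[[447,186],[523.5,196]],.050)[:,:2];d=p[1]-p[0];print('body',p.mean(0),np.arctan2(d[1],d[0]),'tray .5885 -.3171 -1.702')
print('hex',toplane(f,[322,227],.034)[0,:2],'sq .5249 -.0053')
crop(b,110,255,220,335,6,'pics/z1.png')
crop(a,410,150,550,330,3,'pics/z2.png')
o=observe();print(o['force'],o['time'])"
```

```text
gear [ 0.4107 -0.2939] dish .4103 -.2925
body [ 0.5881 -0.3174] -1.712885811032883 tray .5885 -.3171 -1.702
hex [ 0.524 -0.008] sq .5249 -.0053
[-0.5377  0.3163 -0.9859] 32.575
```

View pics/z1.png

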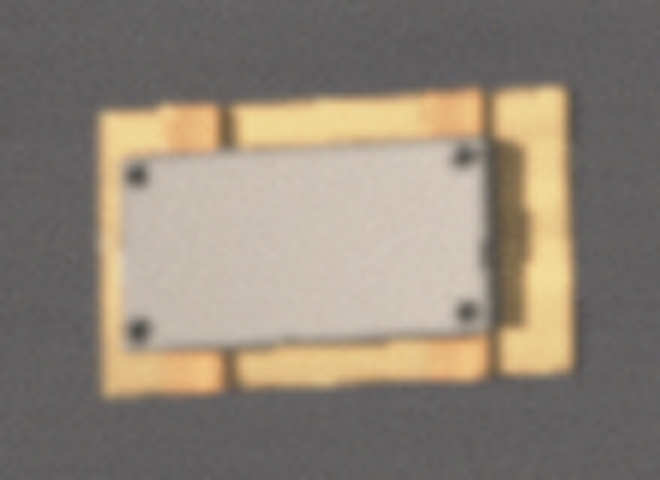

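View pics/z2.png

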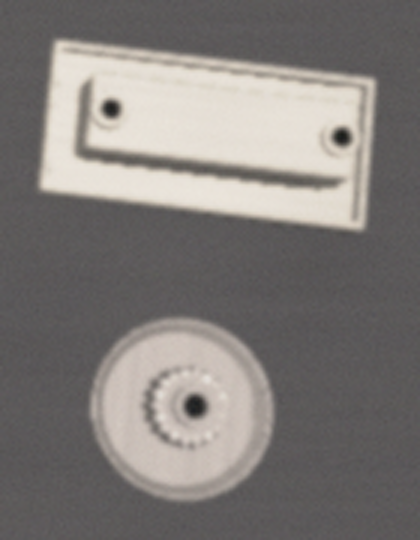

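```bash
python3 -c "
from h import *
f=grab_frame('top')
c=(np.array([[137,176],[463,155],[467,312],[138,330.]])+.5)/6-.5+[110,255]
p=toplane(f,c,.042)[:,:2];d=p[1]+p[2]-p[0]-p[3]
print(p.mean(0),np.arctan2(d[1],d[0]),'rack .3982 .2958 -1.5275')
from rig import hand_in
e=p.mean(0)-[.3982,.2958]
if np.linalg.norm(e)<.008: print(hand_in())
"
```

```text
[0.39739456 0.29629258] -1.5194213866991253 rack .3982 .2958 -1.5275
the job is handed in; nothing more can be done
None
```

I took the stack apart from the top down: gear to the dish, hexagonal cap to the square tray, cover plate to the rack, pump body to the long tray. I handed the job in at about 33 s with the gripper empty and clear of everything; hand-in reported no verdict.

Last checks, measured from the top camera, were all inside the 15 mm and 0.2 rad limits:

| Part | Distance from the middle of its place | Angle to the length of its place |
|---|---|---|
| Gear | about 1.5 mm | not required |
| Cap | about 3 mm | not required |
| Cover plate | about 1 mm | about 0.01 rad |
| Pump body | about 0.5 mm | about 0.01 rad |

- **Flatness:** I judged this by eye from the pictures, where every part looked flat on its support. Each part also touched down at the height expected for its support.
- **Cap and cover plate:** both were measured in a top picture taken before the body was set down. In the last top picture the arm partly hid them. The final scene picture showed both still in place.

No check failed or disagreed.

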